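# Tip the skate wheels over, bearing side up

## Task

Two of the three skate wheels on the mat still stand on their treads, each with one bearing left in its hub. With a slow, light push of the fingertips, tip each of these two over so that it lies flat on the mat with its bearing facing up, ready for the puller. Only push the wheels, never pick them up or squeeze them, and leave everything else as it is, the wheel that already lies flat included.

Things in the scene. Friction and masses are not known exactly. Their poses are not given: they have to be found in the camera images.
- wheel_a: Skate wheel, 62 mm diameter, 32 mm wide, about 85 g, free to roll: off-white tread with rounded shoulders, black hub set 4 mm into each face. Starts standing on its tread on the mat. Origin at its centre (31 mm above the mat standing, 16 mm lying flat); its x axis is the axle line, out through the side whose hub still holds the bearing (22 mm steel ring). The other hub is an empty dark hole.
- wheel_b: A second wheel, the same in every way as wheel_a: starts standing on its tread; origin at its centre, x axis out through the side that holds the bearing.
- wheel_a_bearing (a point): Centre of wheel_a's face on the bearing side, on the axle line, 16 mm from the wheel's centre (the face is flat out to 25 mm radius). Pushed on this side along the axle, well above the centre, the wheel pivots on the lower edge of its tread, falls over by itself after leaning about 30 degrees, and ends bearing up, its centre about 45 mm further on.
- wheel_b_bearing (a point): The same point on wheel_b, which tips in the same way.
- wheel_c: A third wheel of the same kind and size, already lying flat on the mat with its bearing up, to be left alone. Origin at its centre, 16 mm above the mat; z axis up.
- mat: Dark grey silicone bench mat, 320 mm (its x) by 540 mm (its y), 3 mm thick, fixed on the table. Origin at the centre of its underside, at table height; z axis up.
- bearing_1: Loose skate bearing, 22 mm diameter, 7 mm high, lying flat on the mat. Origin at the centre of its underside. Leave alone.
- bearing_2: Another such bearing on the mat. Leave alone.
- puller: Red anodised screw puller standing upright on the mat: cup 34 mm diameter, 79 mm tall in all, with a 60 mm steel T-bar (along its y) at 74 mm height. Origin at the centre of its underside. Leave alone.
- skate_tool: Yellow plastic three-way skate tool lying flat on the table to the left of the mat: cross bar 124 mm along its y, stem reaching 78 mm to its -x, 20 mm high. Origin under the middle of the cross bar. Leave alone.
- jar: Brown glass jar with tin lid, 68 mm diameter, 88 mm tall, standing on the table to the left of the mat. Origin at the centre of its underside. Leave alone.
- brush: Small wooden cleaning brush lying on the table to the right of the mat, 165 mm along its x, 24 mm high. Origin underneath, near its middle. Leave alone.
Not all that is in view belongs to the job. What is shaped like the wheel_b but yellow is not meant. What is shaped like the wheel_a but turquoise is not meant.

How it is judged (in metres and radians):
At the end, for the whole second after the job is handed in: Both wheels that were standing lie flat and at rest on the mat: bearing side up within about 7 degrees, centre 12 to 21 mm above the mat, and at least 25 mm inside the mat's edges (angle between each of wheel_a, wheel_b's own x axis and vertical below 0.12 rad and height (world z) of each of wheel_a_bearing, wheel_b_bearing above 0.031 m and height (world z) of wheel_a between 0.015 and 0.024 m and x of wheel_a in the frame of mat between -0.135 and 0.135 m and y of wheel_a in the frame of mat between -0.245 and 0.245 m and linear speed of each of wheel_a, wheel_b below 0.02 m/s and angular speed of each of wheel_a, wheel_b below 0.2 rad/s and height (world z) of wheel_b between 0.015 and 0.024 m and x of wheel_b in the frame of mat between -0.135 and 0.135 m and y of wheel_b in the frame of mat between -0.245 and 0.245 m); the robot touches nothing.
It fails at once if a standing wheel was picked up off the mat (height (world z) of any of wheel_a, wheel_b above 0.052 m).
It fails at once if a standing wheel was squeezed, jammed or struck hard (over 25 N) (contact force between the fingers and wheel_a above 25 N or contact force between the fingers and wheel_b above 25 N).
It fails at once if the wheel that already lies flat was moved or tipped (over 15 mm) (distance of wheel_c from where it was at the start of the episode above 0.015 m or angle between wheel_c's own z axis and vertical above 0.35 rad).
It fails at once if the puller or a loose bearing on the mat was moved or knocked over (over 15 mm) (distance of any of puller, bearing_1, bearing_2 from where it was at the start of the episode above 0.015 m or angle between any of puller, bearing_1, bearing_2's own z axis and vertical above 0.35 rad).
It fails at once if the jar, the skate tool or the brush was moved or knocked over (over 15 mm) (distance of any of jar, skate_tool, brush from where it was at the start of the episode above 0.015 m or angle between any of jar, skate_tool, brush's own z axis and vertical above 0.35 rad).
It also fails if it takes over 45 s, if anything falls off the work surface, if the arm or the gripper's body presses on something with over 40 N, if the wrist force passes 120 N, or if a joint passes its speed limit or range.

## Robot

A 6-joint arm with a two-finger parallel gripper is mounted at the origin on the work surface. World frame = base frame: x ahead of the robot, y to its left, z up, the work surface at z = 0. Lengths are in m, angles in degrees, forces in N, time in s.
With the tool pointing down it reaches from about 0.3 to 0.75 m from the base axis. Payload 8.5 kg.
Tool frame: the origin (TCP) lies between the finger pads; the fingertips stand ahead of it and the grasp point (between the pads) lies 8 mm behind it (env.tcp_to_tips is the z of the fingertips in the tool frame, in m); z points along the fingers, x is the direction in which the jaws open and shut, and the axes are right-handed (so a half turn about z gives the same grasp; the last joint's range is limited). The gripper opens to 85 mm and grips with 20 to 120 N. Pads are 22 mm wide; open, the fingers measure 114 mm over their backs; the gripper's body (76 mm by 85 mm) begins 54 mm behind the grasp point. The pads swing forward as they close: fully open they stand 13 mm farther back than shut.
Start: joints at [-87.68, 21.807, 74.336, -0, 83.858, -12.336], TCP at [0.139, -0.532, 0.242] pointing down, gripper open.
Joint ranges: [-178.18, 178.18], [-50.72, 133.34], [12.68, 142.11], [-81.47, 261.47], [9.98, 163.14], [-165.26, 165.26]. Speed limits (degrees/s): [136.94, 136.94, 180, 180, 180, 180].

## Interface

Orientations are given as a 3x3 rotation matrix whose columns are the frame's x, y, z axes.
In Python, from rig import observe, viewer, env gives the robot as it stands.
- The arm moves only by the tool jog_arm, never from a script. Its arguments are lists of equal length, an entry for each row: "dr": the turn, a rotation vector about the tool's x, y, z in rad, a list of three; "slide": the shift along the tool's x, y, z in m, a list of three; "gripper": the opening, from -1 (shut) to 1 (fully open), so that 0 is half open. In form: {"dr": [[rx, ry, rz], ...], "slide": [[dx, dy, dz], ...], "gripper": [gripper, ...]}. A call has exactly 10 rows; each row shifts and turns the commanded pose from where the row before left it, along the tool's axes as they then stand; what a row does not reach is not made up. A row lasts 1/10 s, in which the tool goes at most 50 mm and 8.59 degrees, less where a joint would pass 70% of its speed; a pose out of reach is approached as far as the arm can. A call is refused whole if a number of a shift passes 0.05 or a number of a turn 0.15, either way. A call with a gripper value outside its range is refused whole. The fingers move at their own pace and stop on an object; "force" is the grip in N (left out, the last holds). Time passes only in rows, so rows that do not move let the fingers close, or fill a call up. It gives the time, the measured TCP pose, the force and the opening at its end, in the units of the state.
- observe(): the state, without advancing time (a new reading comes with each control period).
- viewer.get_image(name): name is "scene" or "top"; returns a dict with "pixels" (480x640x3 uint8, blue, green, red), "camera_matrix" (3x3 intrinsics, pixels), "dist_coeffs" ([k1, k2, p1, p2, k3] as OpenCV has them; the pictures are not rectified), "R" (3x3) and "t" (3): a world point X has camera coordinates R X + t. Camera axes: x right, y down, z forward; pixel columns grow to the right and rows downward; lengths in m; the calibration is good to about 2 mm. A picture is of the moment at which its call begins. There is no depth.
- env.close_job(): hands the job in, once; it reports no verdict.
The state is a dict: "time_s": time; "q": joint angles; "qvel": joint speeds; "joint_efforts": joint torques, N m; "position": TCP position; "tool_rot": TCP orientation; "ft_force": force on the tool from outside, world axes, zero at the start; "wrist_torque": the same for the moment, N m; "grip_width": finger opening in m.
Only numpy, scipy, OpenCV 4.12 (cv2) and the standard library are available. Lean on these libraries where they do the work, as an engineer would, in place of code of your own. Each camera call takes 0.05 s, during which the arm holds its last target.

## Working session

There is one attempt and no reset: what is moved stays moved. The work goes in short steps, Python scripts to look and compute and a tool call to move; the robot and the scene stay as the last step left them, time stands still between calls to the robot, and variables do not carry over. Pictures are saved under pics/ and viewed, and the job is handed in when it is done.

Besides the shell and the picture viewer there is one more tool, called as name(argument=value, ...) on one line, values as JSON. jog_arm: Moves the arm, as the interface text tells. Its arguments: {"type":"object","properties":{"dr":{"type":"array","items":{"type":"array","items":{"type":"number"}}},"slide":{"type":"array","items":{"type":"array","items":{"type":"number"}}},"gripper":{"type":"array","items":{"type":"number"}},"force":{"type":"number"}},"required":["dr","slide","gripper"]}

```bash
ls; mkdir -p pics; python3 - <<'E'
from rig import observe, viewer, env
import cv2
for n in("scene","top"):
    d=viewer.get_image(n); cv2.imwrite(f"pics/{n}0.png",d["pixels"])
    print(n,d["camera_matrix"],d["dist_coeffs"],d["R"],d["t"])
s=observe(); print(s["time_s"],s["position"],s["tool_rot"],s["ft_force"],s["grip_width"],env.tcp_to_tips)
E
```

```text
pics
scene [[466.35332528   0.         322.93403359]
 [  0.         466.35332528 245.6270719 ]
 [  0.           0.           1.        ]] [-0.0035906  0.         0.         0.         0.       ] [[-0.57789408  0.8160776   0.00746827]
 [ 0.65474875  0.46907517 -0.59268252]
 [-0.48717811 -0.33761788 -0.80540155]] [ 0.30631353 -0.28512846  1.25700775]
top [[549.89118313   0.         322.51493314]
 [  0.         549.89118313 230.78227478]
 [  0.           0.           1.        ]] [0.05247236 0.         0.         0.         0.        ] [[-0.01096368 -0.99993338  0.00360885]
 [-0.99572562  0.0105864  -0.09175191]
 [ 0.09170759 -0.00459936 -0.99577536]] [-0.00772451  0.49571905  1.39708949]
0.1 [ 0.13917133 -0.53184603  0.24177097] [[ 2.53054005e-01 -9.67452154e-01 -2.87007248e-05]
 [-9.67451289e-01 -2.53053818e-01  1.32990684e-03]
 [-1.29388407e-03 -3.08771699e-04 -9.99999115e-01]] [-0.50262633 -0.29378187 -0.00137769] 0.08508535039784326 0.011
```

View pics/scene0.png

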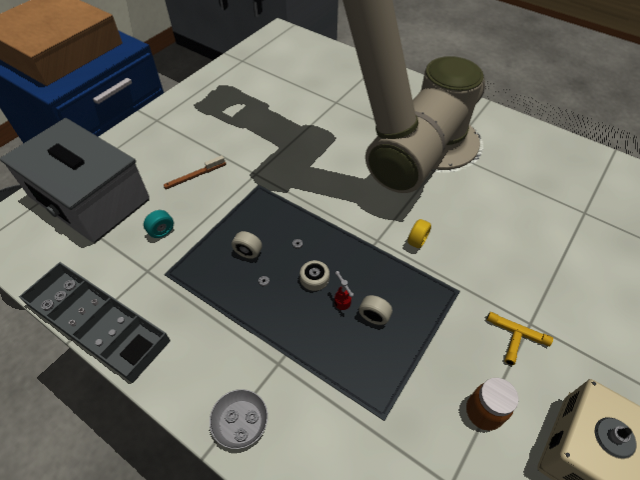

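View pics/top0.png

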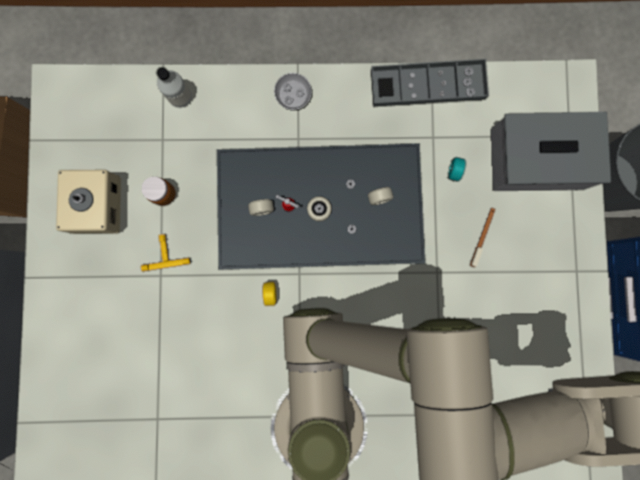

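```bash
cat > h.py <<'E'
import numpy as np,cv2
from rig import observe, viewer, env
def ray(d,px):
    p=cv2.undistortPoints(np.array([[px]],float),d["camera_matrix"],d["dist_coeffs"])[0,0]
    R=np.array(d["R"]);t=np.array(d["t"]); return -R.T@t, R.T@np.array([p[0],p[1],1])
def onz(d,px,z):
    o,v=ray(d,px); return o+v*(z-o[2])/v[2]
def proj(d,X):
    R=np.array(d["R"]);t=np.array(d["t"])
    return cv2.projectPoints(np.array(X,float).reshape(-1,1,3),cv2.Rodrigues(R)[0],t,d["camera_matrix"],d["dist_coeffs"])[0].reshape(-1,2)
E
python3 - <<'E'
from h import *
s=viewer.get_image("scene");t=viewer.get_image("top")
a=s["pixels"];b=t["pixels"]
def c(im,x,y,w,h,k): return cv2.resize(im[y:y+h,x:x+w],None,fx=k,fy=k,interpolation=cv2.INTER_CUBIC)
im=np.vstack([np.hstack([c(a,220,220,50,50,6),c(a,350,285,50,50,6)]),np.hstack([c(b,238,184,50,50,6),c(b,356,172,50,50,6)])])
cv2.imwrite("pics/crop.png",im)
for n,d in(("s",s),("t",t)):
    im=d["pixels"].astype(int); m=((im.min(2)>95)).astype(np.uint8)
    reg=np.zeros_like(m); 
    cv2.fillPoly(reg,[proj(d,[[x,y,.003] for x,y in MAT]).astype(int)] if 0 else [np.array([[258,192],[456,293],[385,412],[170,274]] if n=="s" else [[222,152],[416,148],[420,260],[222,264]])],1)
    cn,_=cv2.findContours(m*reg,0,1)
    for k in cn:
        if cv2.contourArea(k)>20: print(n,cv2.boundingRect(k),cv2.minAreaRect(k),cv2.contourArea(k))
for p in [(217,150),(418,144),(425,263),(219,269)]: print("mat",onz(t,p,.003))
for p in [(350.5,184),(351.5,229.5)]: print("brg",onz(t,p,.01))
print("puller",onz(t,(288,202),.07), onz(s,(343,300),.03)); print("c",onz(t,(318.5,208.5),.035))
E
```

```text
s (364, 296, 27, 21) ((378.3000183105469, 304.4000549316406), (26.832815170288086, 13.86362075805664), 26.56505012512207) 300.0
s (259, 276, 10, 9) ((263.70001220703125, 279.8999938964844), (7.602630615234375, 9.391485214233398), 63.43495178222656) 46.0
s (336, 271, 12, 14) ((340.6310119628906, 277.7723693847656), (16.276914596557617, 5.065774440765381), 48.366458892822266) 35.0
s (300, 260, 29, 25) ((314.3823547363281, 271.9706115722656), (27.891597747802734, 23.525955200195312), 14.03624439239502) 499.5
s (293, 240, 9, 7) ((297.0, 243.0), (6.0, 8.0), 90.0) 38.5
s (234, 231, 26, 18) ((247.4654998779297, 238.58621215820312), (24.697481155395508, 12.627283096313477), 21.801406860351562) 233.5
t (347, 225, 9, 9) ((351.0, 229.0), (8.0, 8.0), 90.0) 54.0
t (249, 199, 22, 17) ((259.5, 207.0), (16.0, 21.0), 90.0) 271.5
t (307, 197, 24, 24) ((318.5, 208.5), (23.0, 23.0), 90.0) 422.5
t (276, 195, 23, 13) ((286.75860595703125, 201.1034393310547), (24.511783599853516, 4.828078746795654), 21.801410675048828) 60.0
t (369, 188, 23, 17) ((379.97064208984375, 195.8823699951172), (15.279744148254395, 22.313274383544922), 75.96376037597656) 263.5
t (346, 180, 9, 9) ((350.0, 184.0), (8.0, 8.0), 90.0) 52.5
mat [0.71489328 0.2634687  0.003     ]
mat [ 0.72575159 -0.26881015  0.003     ]
mat [ 0.41045416 -0.27877854  0.003     ]
mat [0.40071748 0.25647521 0.003     ]
brg [ 0.61933186 -0.08795163  0.01      ]
brg [ 0.49933864 -0.08870965  0.01      ]
puller [0.5646263  0.07285712 0.07      ] [0.57182244 0.07822861 0.03      ]
c [ 0.55207888 -0.00333625  0.035     ]
```

View pics/crop.png

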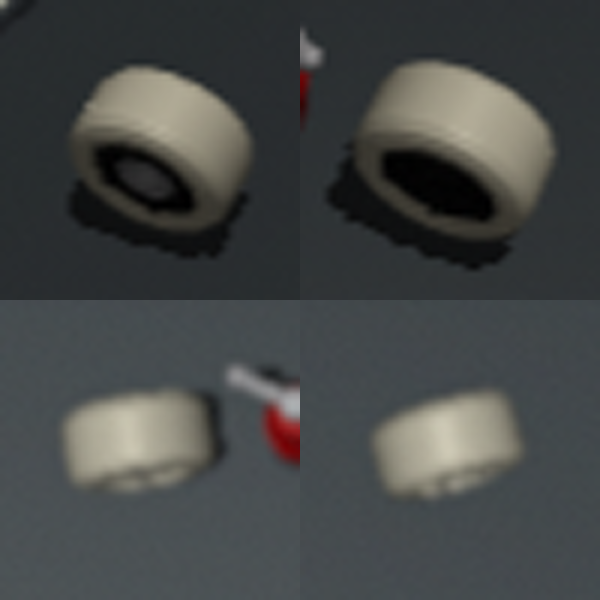

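```bash
python3 - <<'E'
from h import *
s=viewer.get_image("scene");t=viewer.get_image("top")
out=[]
for name,box in(("L",{"s":(352,287,46,46),"t":(240,190,34,34)}),("R",{"s":(224,222,46,46),"t":(360,178,40,36)})):
  rays={}
  for n,d in(("s",s),("t",t)):
    x,y,w,h=box[n]; k=8
    g=cv2.cvtColor(d["pixels"],6)[y:y+h,x:x+w]
    big=cv2.resize(g,None,fx=k,fy=k,interpolation=cv2.INTER_CUBIC)
    out.append(cv2.resize(cv2.convertScaleAbs(big,alpha=1.6 if n=="s" else 1.2),(300,300)))
    m=(big>(88 if n=="s" else 115)).astype(np.uint8)
    cn,_=cv2.findContours(m,0,1)
    # blob nearest crop centre
    c=max((q for q in cn if not(name=="L" and n=="t" and cv2.boundingRect(q)[0]>28*k)),key=cv2.contourArea)
    hull=cv2.convexHull(c); M=cv2.moments(hull); px=((M["m10"]/M["m00"]+.5)/k-.5+x,(M["m01"]/M["m00"]+.5)/k-.5+y)
    rays[n]=ray(d,px); print(name,n,px,"z.034:",onz(d,px,.034),"area",M["m00"]/k/k)
    if n=="t":
      P=np.array([onz(d,((q[0][0]+.5)/k-.5+x,(q[0][1]+.5)/k-.5+y),.05)[:2] for q in hull],np.float32)
      print("rect",cv2.minAreaRect(P*1000))
      PM=cv2.moments((P*1e5).astype(np.int32)); print("mom yaw of long axis",np.degrees(.5*np.arctan2(2*PM["mu11"],PM["mu20"]-PM["mu02"])))
  A=[];b=[]
  for o,v in rays.values():
    v=v/np.linalg.norm(v);I=np.eye(3)-np.outer(v,v);A.append(I);b.append(I@o)
  X=np.linalg.solve(sum(A),sum(b)); print(name,"tri",X)
cv2.imwrite("pics/c2.png",np.vstack([np.hstack(out[:2]),np.hstack(out[2:])]))
E
```

```text
L s (377.4526441368323, 305.4773352721917) z.034: [0.54466295 0.14134763 0.034     ] area 433.1640625
L t (259.169790213854, 206.17033435822663) z.034: [0.55980169 0.14901409 0.034     ] area 246.46875
rect ((558.14599609375, 147.07394409179688), (32.511634826660156, 54.41498565673828), 10.464136123657227)
mom yaw of long axis -79.08713033836496
L tri [0.55674185 0.14627095 0.05679588]
R s (247.4855062643055, 239.96498351102278) z.034: [ 0.57059486 -0.17177624  0.034     ] area 345.875
R t (379.97547162015394, 195.56773445247202) z.034: [ 0.58408769 -0.16202523  0.034     ] area 275.7421875
rect ((580.8247680664062, -160.45228576660156), (38.10819625854492, 55.525550842285156), 13.264203071594238)
mom yaw of long axis -72.19905024957237
R tri [ 0.58086931 -0.15971244  0.05438668]
```

View pics/c2.png

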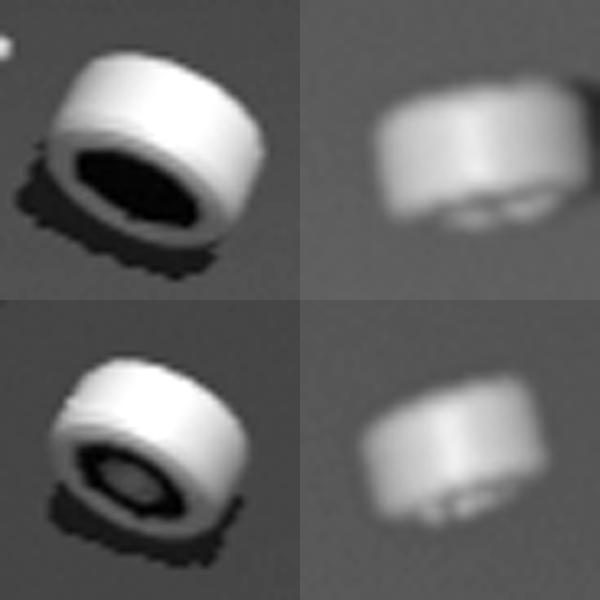

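```bash
python3 - <<'E'
from h import *
s=viewer.get_image("scene");t=viewer.get_image("top")
for name,box in(("L",{"s":(352,287,46,46),"t":(242,190,36,34)}),("R",{"s":(224,222,46,46),"t":(360,178,40,36)})):
 for ths,tht in((60,95),(70,105)):
  rays={}
  for n,d in(("s",s),("t",t)):
    x,y,w,h=box[n]; k=8
    g=cv2.cvtColor(d["pixels"],6)[y:y+h,x:x+w]
    big=cv2.resize(g,None,fx=k,fy=k,interpolation=cv2.INTER_CUBIC)
    if n=="t" and name=="L": big[:,:][:, int(31.5*k):]=60
    m=(big>(ths if n=="s" else tht)).astype(np.uint8)
    cn,_=cv2.findContours(m,0,1)
    c=max(cn,key=cv2.contourArea)
    hull=cv2.convexHull(c); M=cv2.moments(hull); px=((M["m10"]/M["m00"]+.5)/k-.5+x,(M["m01"]/M["m00"]+.5)/k-.5+y)
    rays[n]=ray(d,px); print(name,n,np.round(px,1),"z.034:",onz(d,px,.034).round(4),"area",M["m00"]/k/k,[v/k for v in cv2.boundingRect(hull)])
    if n=="s":
      hm=((big<ths)&(cv2.drawContours(np.zeros_like(m),[hull],0,1,-1)>0)).astype(np.uint8)
      hc,_=cv2.findContours(hm,0,1); hc=max(hc,key=cv2.contourArea); e=cv2.fitEllipse(cv2.convexHull(hc))
      q=((e[0][0]+.5)/k-.5+x,(e[0][1]+.5)/k-.5+y); F=onz(d,q,.034)
      print("  +x face centre px",np.round(q,1),F.round(4),"axes px",np.array(e[1])/k)
    else:
      P=np.array([onz(d,((q[0][0]+.5)/k-.5+x,(q[0][1]+.5)/k-.5+y),.05)[:2] for q in hull],np.float32)
      r=cv2.minAreaRect(P*1000); print("  rect",np.round(r[1],1),r[2])
      C=onz(d,px,.034); v=F-C; print("  face-centre",v.round(4),np.degrees(np.arctan2(v[1],v[0])))
  A=[];b=[]
  for o,v in rays.values():
    v=v/np.linalg.norm(v);I=np.eye(3)-np.outer(v,v);A.append(I);b.append(I@o)
  print(name,"tri",np.linalg.solve(sum(A),sum(b)).round(4))
E
```

```text
L s [377.1 306.4] z.034: [0.5468 0.1418 0.034 ] area 543.8046875 [8.125, 7.875, 32.875, 26.375]
  +x face centre px [373.2 312.9] [0.5635 0.1432 0.034 ] axes px [ 4.38041162 23.87584305]
L t [259.7 207. ] z.034: [0.5576 0.1476 0.034 ] area 334.453125 [6.375, 8.875, 23.75, 17.25]
  rect [42.4 59.2] 8.751721382141113
  face-centre [ 0.0059 -0.0044  0.    ] -36.85392494075528
L tri [0.5555 0.1455 0.0505]
L s [377.2 306. ] z.034: [0.546  0.1416 0.034 ] area 498.25 [8.75, 8.0, 31.875, 25.5]
  +x face centre px [374.6 312.6] [0.5613 0.145  0.034 ] axes px [ 3.04234719 30.40667725]
L t [259.6 207. ] z.034: [0.5576 0.1478 0.034 ] area 307.15625 [6.75, 9.375, 22.75, 16.375]
  rect [40.6 56.7] 8.753043174743652
  face-centre [ 0.0037 -0.0028  0.    ] -36.8609850749493
L tri [0.5553 0.1456 0.0518]
R s [247.4 241. ] z.034: [ 0.5729 -0.17    0.034 ] area 441.90625 [8.0, 8.75, 30.125, 22.875]
  +x face centre px [244.1 247.4] [ 0.59   -0.1646  0.034 ] axes px [ 5.06230783 23.64840698]
R t [380.  195.6] z.034: [ 0.5839 -0.1621  0.034 ] area 323.359375 [8.25, 9.25, 24.5, 17.625]
  rect [41.1 60. ] 14.75025749206543
  face-centre [ 0.0061 -0.0025  0.    ] -22.48175993505499
R tri [ 0.5813 -0.1602  0.0507]
R s [247.5 240.6] z.034: [ 0.5719 -0.1706  0.034 ] area 400.9296875 [8.375, 9.0, 29.375, 21.75]
  +x face centre px [243.3 245.7] [ 0.5875 -0.1689  0.034 ] axes px [ 2.95795608 28.07610703]
R t [380.  195.6] z.034: [ 0.584  -0.1621  0.034 ] area 300.125 [8.625, 9.5, 23.75, 17.125]
  rect [39.6 57.9] 14.099766731262207
  face-centre [ 0.0034 -0.0068  0.    ] -63.19694202182156
R tri [ 0.5811 -0.1599  0.0522]
```

```bash
python3 - <<'E'
from h import *
s=viewer.get_image("scene");t=viewer.get_image("top")
for n,c,f,tc in(("L",(375.4,309.5),(372.5,315.3),(259.6,207)),("R",(246.4,244.2),(243.7,249.4),(380,195.6))):
    C=onz(s,c,.034);F=onz(s,f,.034);v=F-C
    print(n,C,F,np.degrees(np.arctan2(v[1],v[0])),np.linalg.norm(v),onz(t,tc,.034))
    for a in (6,8.7,14.4):
        X=onz(t,tc,.034);u=np.array([np.cos(np.radians(a)),np.sin(np.radians(a)),0]); print(a,"proj face",proj(s,X+.016*u))
E
```

```text
L [0.55463461 0.14273137 0.034     ] [0.56874288 0.14479268 0.034     ] 8.312456641091446 0.014258059900195855 [0.55764192 0.14791299 0.034     ]
6 proj face [[373.30391524 318.40410467]]
8.7 proj face [[373.66058628 318.56973886]]
14.4 proj face [[374.43664506 318.8707417 ]]
R [ 0.58062842 -0.16618911  0.034     ] [ 0.59446165 -0.16179835  0.034     ] 17.609773793384225 0.014513339848931559 [ 0.58400308 -0.16208669  0.034     ]
6 proj face [[242.4996035  251.39656098]]
8.7 proj face [[242.79612013 251.53303909]]
14.4 proj face [[243.45124102 251.78119837]]
```

jog_arm(dr=[[0,0,0],[0,0,0],[0,0,0],[0,0,0],[0,0,0],[0,0,0],[0,0,0],[0,0,0],[0,0,0],[0,0,0]], slide=[[-0.0122,-0.0284,0.005],[-0.0122,-0.0284,0.005],[-0.0122,-0.0284,0.005],[-0.0122,-0.0284,0.005],[-0.0122,-0.0284,0.005],[-0.0122,-0.0284,0.005],[-0.0122,-0.0284,0.005],[-0.0122,-0.0284,0.005],[-0.0122,-0.0284,0.005],[-0.0122,-0.0284,0.005]], gripper=[-1,-1,-1,-1,-1,-1,-1,-1,-1,-1], force=20)

```text
time_s: 1.5
position: [0.384, -0.3413, 0.1922]
tool_rot: [[0.253, -0.967, 0.0], [-0.967, -0.253, -0.0], [0.0, -0.0, -1.0]]
ft_force: [0.8, -0.1, 0.8]
grip_width: 0.0001
```

jog_arm(dr=[[0,0,0],[0,0,0],[0,0,0],[0,0,0],[0,0,0],[0,0,0],[0,0,0],[0,0,0],[0,0,0],[0,0,0]], slide=[[-0.0122,-0.0284,0.005],[-0.0122,-0.0284,0.005],[-0.0122,-0.0284,0.005],[-0.0122,-0.0284,0.005],[-0.0122,-0.0284,0.005],[-0.0122,-0.0284,0.005],[-0.0122,-0.0284,0.005],[-0.0122,-0.0284,0.005],[-0.0122,-0.0284,0.005],[-0.0122,-0.0284,0.005]], gripper=[-1,-1,-1,-1,-1,-1,-1,-1,-1,-1])

```text
time_s: 2.5
position: [0.6279, -0.1514, 0.1421]
tool_rot: [[0.253, -0.967, -0.0], [-0.967, -0.253, -0.0], [-0.0, 0.0, -1.0]]
ft_force: [-0.4, -0.4, 0.9]
grip_width: 0.0001
```

jog_arm(dr=[[0,0,0],[0,0,0],[0,0,0],[0,0,0],[0,0,0],[0,0,0],[0,0,0],[0,0,0],[0,0,0],[0,0,0]], slide=[[0,0,0.01],[0,0,0.01],[0,0,0.01],[0,0,0.01],[0,0,0.01],[0,0,0.01],[0,0,0.01],[0,0,0.01],[0,0,0],[0,0,0]], gripper=[-1,-1,-1,-1,-1,-1,-1,-1,-1,-1])

```text
time_s: 3.5
position: [0.627, -0.1523, 0.0623]
tool_rot: [[0.253, -0.967, 0.0], [-0.967, -0.253, 0.0], [-0.0, -0.0, -1.0]]
ft_force: [-0.1, -0.3, -0.1]
grip_width: 0.0001
```

```bash
cat > look.py <<'E'
import sys
from h import *
tag=sys.argv[1]; y=int(sys.argv[2]);x=int(sys.argv[3])
s=viewer.get_image("scene");t=viewer.get_image("top")
ty,tx=int(sys.argv[4]),int(sys.argv[5])
a=cv2.resize(s["pixels"][y:y+100,x:x+100],(400,400),interpolation=2);b=cv2.resize(t["pixels"][ty:ty+100,tx:tx+100],(400,400),interpolation=2)
cv2.imwrite(f"pics/{tag}.png",np.hstack([a,b]))
print(observe()["position"],observe()["ft_force"])
E
python3 look.py d1 190 200 150 330
```

```text
[ 0.62722523 -0.1523831   0.06284344] [-0.2476971  -0.61066369  0.18601226]
```

View pics/d1.png

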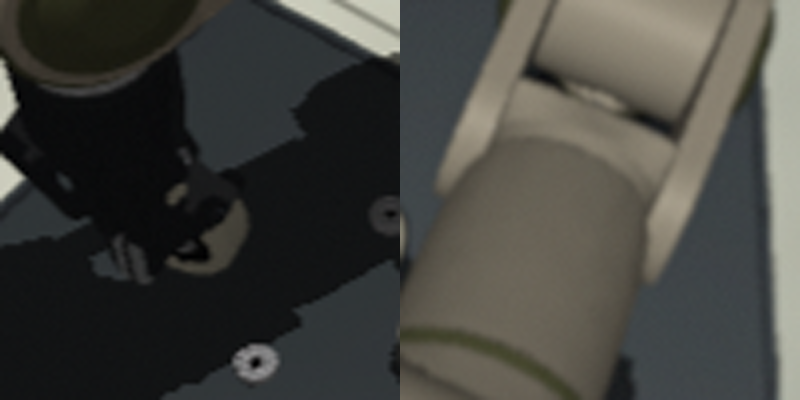

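jog_arm(dr=[[0,0,0],[0,0,0],[0,0,0],[0,0,0],[0,0,0],[0,0,0],[0,0,0],[0,0,0],[0,0,0],[0,0,0]], slide=[[0,0.002,0],[0,0.002,0],[0,0.0025,0],[0,0.0025,0],[0,0.0025,0],[0,0.0025,0],[0,0.0025,0],[0,0.0025,0],[0,0.0025,0],[0,0.0025,0]], gripper=[-1,-1,-1,-1,-1,-1,-1,-1,-1,-1])

```text
time_s: 4.6
position: [0.6036, -0.1584, 0.0624]
tool_rot: [[0.253, -0.967, 0.0], [-0.967, -0.253, -0.0], [0.0, -0.0, -1.0]]
ft_force: [0.8, -0.6, 0.6]
grip_width: -0.0001
```

```bash
python3 look.py d2 190 200 150 330; python3 - <<'E'
import cv2;a=cv2.imread('pics/d2.png');cv2.imwrite('pics/d2b.png',cv2.convertScaleAbs(a[:, :400],alpha=2.2))
E
```

```text
[ 0.60342786 -0.15848876  0.06233913] [-1.15583432  0.19509331 -0.03882527]
```

View pics/d2b.png

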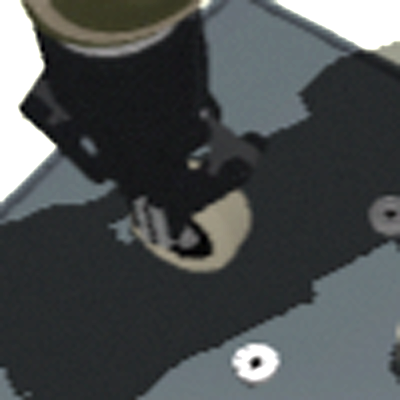

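jog_arm(dr=[[0,0,0],[0,0,0],[0,0,0],[0,0,0],[0,0,0],[0,0,0],[0,0,0],[0,0,0],[0,0,0],[0,0,0]], slide=[[0,0.002,0],[0,0.002,0],[0,0.002,0],[0,0.002,0],[0,0.002,0],[0,0.002,0],[0,0.002,0],[0,0.002,0],[0,0.002,0],[0,0.002,0]], gripper=[-1,-1,-1,-1,-1,-1,-1,-1,-1,-1])

```text
time_s: 5.7
position: [0.5842, -0.1635, 0.0623]
tool_rot: [[0.253, -0.967, -0.0], [-0.967, -0.253, -0.0], [0.0, 0.0, -1.0]]
ft_force: [0.7, 0.4, 0.4]
grip_width: -0.0003
```

```bash
python3 look.py d3 190 200 150 330; python3 - <<'E'
import cv2;a=cv2.imread('pics/d3.png');cv2.imwrite('pics/d3b.png',cv2.convertScaleAbs(a[:, :400],alpha=2.2))
E
```

```text
[ 0.58416099 -0.16349343  0.06235492] [-0.16881241 -0.35049139 -0.16062816]
```

View pics/d3b.png

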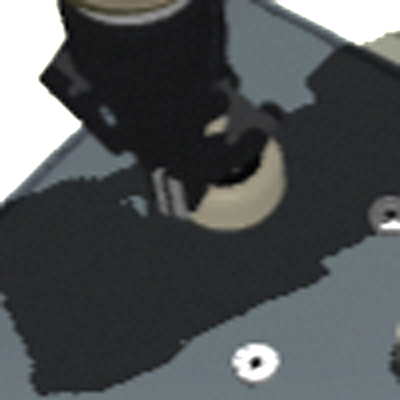

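jog_arm(dr=[[0,0,0],[0,0,0],[0,0,0],[0,0,0],[0,0,0],[0,0,0],[0,0,0],[0,0,0],[0,0,0],[0,0,0]], slide=[[0,0.002,0],[0,0.002,0],[0,0.002,0],[0,0.002,0],[0,0.002,0],[0,0.002,0],[0,0,0],[0,0,0],[0,0,0],[0,0,0]], gripper=[-1,-1,-1,-1,-1,-1,-1,-1,-1,-1])

```text
time_s: 6.8
position: [0.5728, -0.1665, 0.0623]
tool_rot: [[0.253, -0.967, 0.0], [-0.967, -0.253, -0.0], [0.0, -0.0, -1.0]]
ft_force: [0.9, 1.1, -0.8]
grip_width: -0.0
```

```bash
python3 look.py d4 190 200 150 330; python3 - <<'E'
import cv2;a=cv2.imread('pics/d4.png');cv2.imwrite('pics/d4b.png',cv2.convertScaleAbs(a[:, :400],alpha=2.2))
E
```

```text
[ 0.57281812 -0.16645249  0.06231412] [ 0.18046876 -0.30982147  0.56342554]
```

View pics/d4b.png

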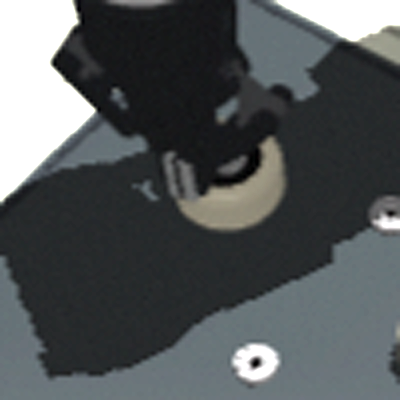

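jog_arm(dr=[[0,0,0],[0,0,0],[0,0,0],[0,0,0],[0,0,0],[0,0,0],[0,0,0],[0,0,0],[0,0,0],[0,0,0]], slide=[[0,0,-0.01],[0,0,-0.02],[0,0,-0.03],[0,0,-0.03],[0,0,-0.01],[-0.0208,-0.001,0],[-0.0208,-0.001,0],[-0.0208,-0.001,0],[-0.0208,-0.001,0],[-0.0208,-0.001,0]], gripper=[-1,-1,-1,-1,-1,-1,-1,-1,-1,-1])

```text
time_s: 7.9
position: [0.5499, -0.062, 0.1611]
tool_rot: [[0.254, -0.967, -0.003], [-0.967, -0.254, 0.001], [-0.002, 0.002, -1.0]]
ft_force: [0.1, 1.3, -0.0]
grip_width: -0.0002
```

jog_arm(dr=[[0,0,0],[0,0,0],[0,0,0],[0,0,0],[0,0,0],[0,0,0],[0,0,0],[0,0,0],[0,0,0],[0,0,0]], slide=[[-0.0208,-0.001,0],[-0.0208,-0.001,0],[-0.0208,-0.001,0],[-0.0208,-0.001,0],[-0.0208,-0.001,0],[-0.0208,-0.001,0],[-0.0208,-0.001,0],[-0.0208,-0.001,0],[-0.0208,-0.001,0],[-0.0208,-0.001,0]], gripper=[-1,-1,-1,-1,-1,-1,-1,-1,-1,-1])

```text
time_s: 8.9
position: [0.5064, 0.1412, 0.1611]
tool_rot: [[0.254, -0.967, -0.003], [-0.967, -0.254, 0.0], [-0.001, 0.003, -1.0]]
ft_force: [0.3, -0.5, -0.2]
grip_width: 0.0004
```

```bash
python3 look.py e1 190 200 150 330
```

```text
[0.50617527 0.1419817  0.16123209] [ 0.0060171  -0.54957838 -0.2435535 ]
```

View pics/e1.png

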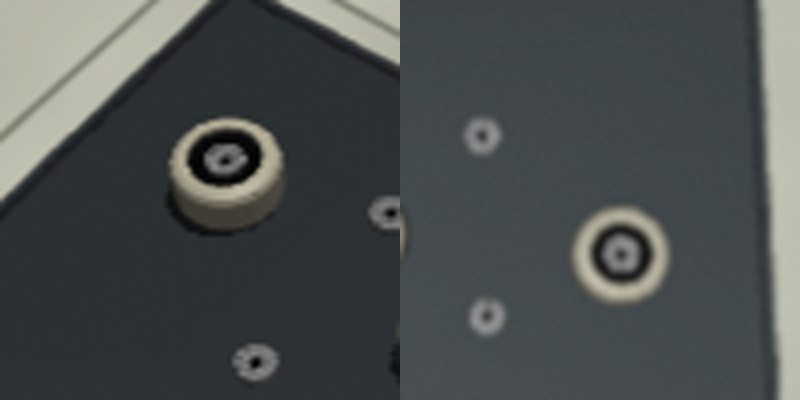

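jog_arm(dr=[[0,0,0.027],[0,0,0.027],[0,0,0.027],[0,0,0.027],[0,0,0],[0,0,0],[0,0,0],[0,0,0],[0,0,0],[0,0,0]], slide=[[0.003,0,0.01],[0,0,0.012],[0,0,0.012],[0,0,0.012],[0,0,0.012],[0,0,0.012],[0,0,0.012],[0,0,0.012],[0,0,0.005],[0,0,0]], gripper=[-1,-1,-1,-1,-1,-1,-1,-1,-1,-1])

```text
time_s: 10.0
position: [0.5087, 0.1361, 0.0625]
tool_rot: [[0.147, -0.989, -0.002], [-0.989, -0.147, -0.0], [-0.0, 0.002, -1.0]]
ft_force: [0.7, 1.1, -0.2]
grip_width: -0.0001
```

```bash
python3 look.py e2 250 310 150 220
```

```text
[0.50926336 0.13622855 0.06349176] [ 0.3102716  -0.62845583  1.10302674]
```

View pics/e2.png

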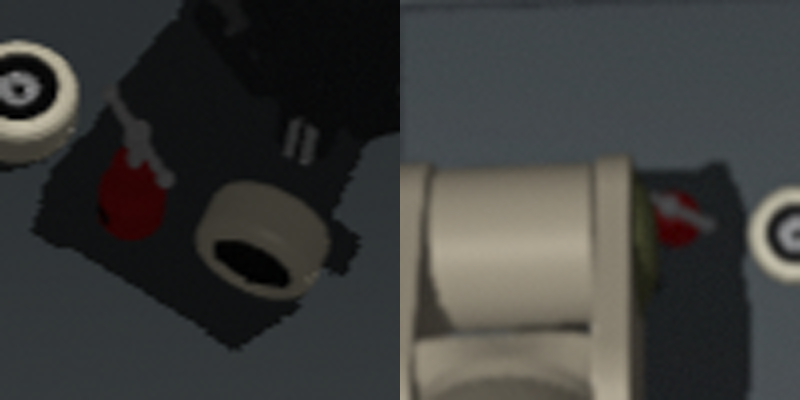

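jog_arm(dr=[[0,0,0],[0,0,0],[0,0,0],[0,0,0],[0,0,0],[0,0,0],[0,0,0],[0,0,0],[0,0,0],[0,0,0]], slide=[[-0.003,-0.002,0],[0,-0.002,0],[0,-0.0025,0],[0,-0.0025,0],[0,-0.0025,0],[0,-0.0025,0],[0,-0.0025,0],[0,-0.0025,0],[0,-0.0025,0],[0,-0.0025,0]], gripper=[-1,-1,-1,-1,-1,-1,-1,-1,-1,-1])

```text
time_s: 11.1
position: [0.5326, 0.1428, 0.0633]
tool_rot: [[0.147, -0.989, -0.0], [-0.989, -0.147, -0.0], [-0.0, 0.0, -1.0]]
ft_force: [0.0, 0.6, 0.7]
grip_width: 0.0003
```

```bash
python3 look.py e3 250 310 150 220
```

```text
[0.5327021  0.14275518 0.06331829] [-0.20457167 -0.36250296  0.01877012]
```

View pics/e3.png

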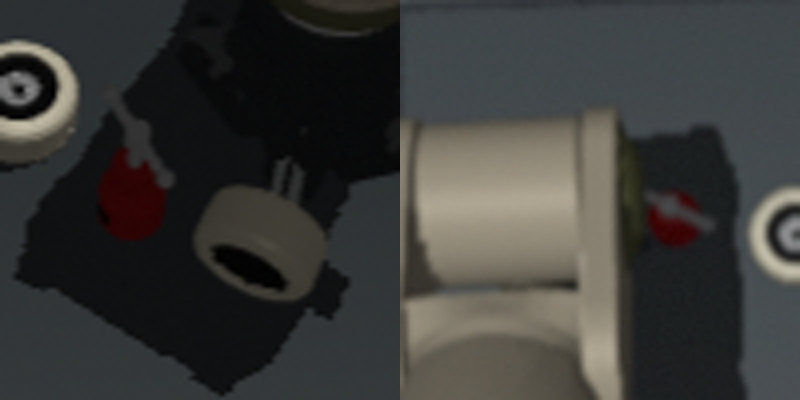

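jog_arm(dr=[[0,0,0],[0,0,0],[0,0,0],[0,0,0],[0,0,0],[0,0,0],[0,0,0],[0,0,0],[0,0,0],[0,0,0]], slide=[[0,-0.002,0],[0,-0.002,0],[0,-0.002,0],[0,-0.002,0],[0,-0.002,0],[0,-0.002,0],[0,-0.002,0],[0,-0.002,0],[0,-0.002,0],[0,-0.002,0]], gripper=[-1,-1,-1,-1,-1,-1,-1,-1,-1,-1])

```text
time_s: 12.2
position: [0.5523, 0.1458, 0.0633]
tool_rot: [[0.147, -0.989, -0.0], [-0.989, -0.147, 0.0], [-0.0, 0.0, -1.0]]
ft_force: [-0.0, -0.1, 0.1]
grip_width: -0.0001
```

```bash
python3 look.py e4 250 310 150 220
```

```text
[0.55241896 0.14573754 0.06333822] [ 0.03846936 -0.07938211 -0.21655252]
```

View pics/e4.png

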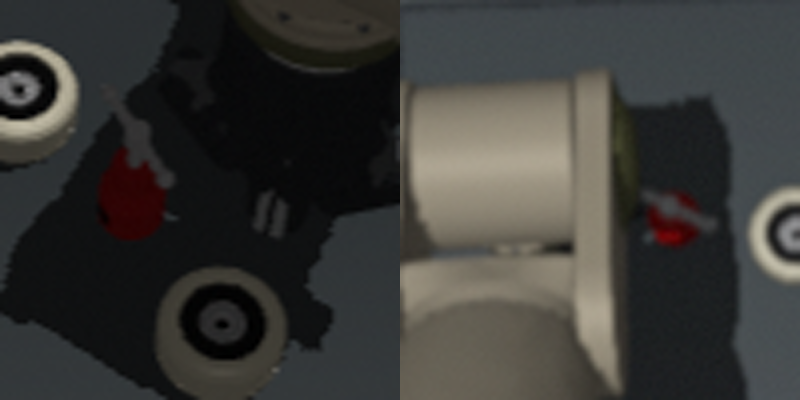

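Wheel L is flat with its bearing up (scene ≈ (366,331)). I'll retreat up and check both wheels.

jog_arm(dr=[[0,0,0],[0,0,0],[0,0,0],[0,0,0],[0,0,0],[0,0,0],[0,0,0],[0,0,0],[0,0,0],[0,0,0]], slide=[[0,0,-0.01],[0,0,-0.02],[0,0,-0.03],[0,0,-0.03],[0,0,-0.03],[0,0.03,-0.03],[0,0.03,-0.02],[0,0.03,0],[0,0.03,0],[0,0,0]], gripper=[-1,-1,-1,-1,-1,-1,-1,-1,-1,-1])

```text
time_s: 13.3
position: [0.4306, 0.128, 0.2345]
tool_rot: [[0.147, -0.989, 0.0], [-0.989, -0.147, 0.0], [-0.0, -0.0, -1.0]]
ft_force: [0.0, -0.2, 0.7]
grip_width: 0.0001
```

jog_arm(dr=[[0,0,0],[0,0,0],[0,0,0],[0,0,0],[0,0,0],[0,0,0],[0,0,0],[0,0,0],[0,0,0],[0,0,0]], slide=[[0,0.02,0],[0,0.02,0],[0,0,0],[0,0,0],[0,0,0],[0,0,0],[0,0,0],[0,0,0],[0,0,0],[0,0,0]], gripper=[-1,-1,-1,-1,-1,-1,-1,-1,-1,-1])

```text
time_s: 14.3
position: [0.394, 0.1222, 0.2333]
tool_rot: [[0.147, -0.989, -0.0], [-0.989, -0.147, 0.0], [-0.0, 0.0, -1.0]]
ft_force: [0.1, 0.5, 0.2]
grip_width: -0.0004
```

```bash
python3 - <<'E'
from h import *
s=viewer.get_image("scene");t=viewer.get_image("top")
a=cv2.resize(s["pixels"][180:420,160:480],(640,480))[:, :];b=t["pixels"][130:280,200:440]
cv2.imwrite("pics/f1.png",cv2.resize(s["pixels"][180:420,160:480],(800,600)));cv2.imwrite("pics/f2.png",cv2.resize(b,(800,500)))
# steel/black hub centres: bearing-face circles, at z=.035
for n,d in(("s",s),("t",t)):
    g=cv2.cvtColor(d["pixels"],6); m=(g>95).astype(np.uint8)
    reg=np.zeros_like(m); cv2.fillPoly(reg,[np.array([[258,192],[456,293],[385,412],[170,274]] if n=="s" else [[222,152],[416,148],[420,260],[222,264]])],1)
    cn,_=cv2.findContours(m*reg,0,1)
    for k in cn:
        if cv2.contourArea(k)>100:
            h=cv2.convexHull(k);(c,r)=cv2.minEnclosingCircle(h); print(n,np.round(c,1),round(r,1),onz(d,c,.034 if n=='t' else .022).round(3),cv2.contourArea(h))
    
print("mat rel centre ~(.563,-.007); t",observe()["time_s"])
E
```

```text
s [365.5 330.5] 16.0 [0.598 0.149 0.022] 697.5
s [314.1 273. ] 14.4 [ 0.549 -0.009  0.022] 541.0
s [256.  229.5] 14.0 [ 0.531 -0.183  0.022] 454.0
t [249.5 253. ] 29.6 [0.44  0.174 0.034] 1122.5
t [384.7 213.3] 12.3 [ 0.538 -0.173  0.034] 442.5
t [318.5 208.3] 12.2 [ 0.553 -0.003  0.034] 439.5
t [257.6 189.4] 12.2 [0.603 0.153 0.034] 438.0
mat rel centre ~(.563,-.007); t 14.4
```

View pics/f1.png

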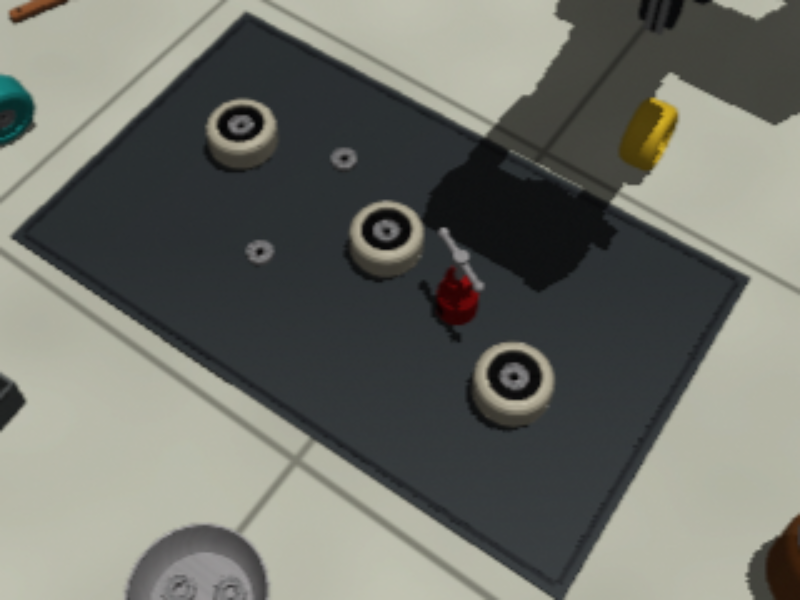

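View pics/f2.png

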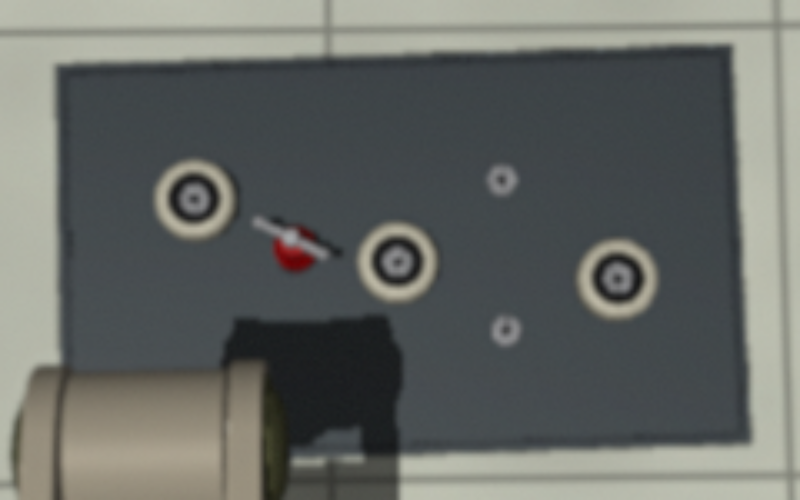

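All three wheels lie flat with their bearings up: the two I tipped at about (0.60, 0.15) and (0.535, -0.18), well inside the mat. Nothing else has moved and the arm is clear, so I'm handing in.

```bash
python3 -c "
from rig import env; print(env.close_job())"
```

```text
the job is handed in; nothing more can be done
None
```

Both standing wheels now lie flat on the mat with their bearings facing up, and I handed the job in at about 14.4 s of the 45 s allowed. I pushed each one slowly on its bearing side, high on the face, with the shut fingertips at about 20–25 mm/s.

- **Final positions:** the last pictures put the tipped wheels at about (0.60, 0.15) and (0.535, -0.18) m, well inside the mat edges. In the top view their outlines are as round, and about as large, as that of the wheel that already lay flat.
- **Everything else on the mat:** the flat wheel, the puller and both loose bearings look unmoved. The flat wheel measured within 1 mm of where it started.
- **Not in the last close-ups:** the jar and brush were only partly in view and the skate tool was not in view, so I did not recheck those three. The arm never went near them.
- **Forces:** force readings stayed within about 2 N, roughly noise level. The arm was clear of everything at hand-in.
- **Disagreement:** the two cameras differed by 4–10 mm on the wheel positions, more than the stated 2 mm calibration. The scene camera's automatic outlines missed the shaded faces, so I read those centres by eye. The gap was small enough not to affect the pushes.

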